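Screw the oil filler cap onto the gear reducer

ROBOT

A 6-joint arm with a two-finger parallel gripper is mounted at the origin on a cart in front of the work surface, level with it; the furniture and walls round the work are solid. World frame = base frame: x ahead of the robot, y to its left, z up, the work surface at z = 0. Lengths are in m, angles in rad, forces in N, time in s.
With the tool pointing down it reaches from about 0.425 to 1.125 m from the base axis. Payload 14.9 kg.
Tool frame: the origin (TCP) lies midway between the tips of the shut fingers; the grasp point (between the pads) lies 19 mm behind it; z points along the fingers, y is the direction in which the jaws open and shut (so a half turn about z gives the same grasp; the last joint's range is limited). The gripper opens to 91 mm and grips with 3 to 60 N. Pads are 32 mm wide; open, the fingers measure 118 mm over their backs; the gripper's body (76 mm by 178 mm) begins 60 mm behind the grasp point.
Start: joints at [-0.033, 0.379, 1.734, -0, 1.028, -0.033], TCP at [0.7, -0, 0.214] pointing down, gripper open.
Joint ranges: [-2.77, 2.77], [-0.74, 2.19], [0, 2.66], [-1.06, 4.2], [0.31, 2.87], [-3.08, 3.08]. Speed limits (rad/s): [1.89, 1.89, 2.39, 3.14, 3.14, 3.14].

INTERFACE

Orientations are given as [roll, pitch, yaw] about the fixed x, y, z axes, in that order (R = Rz(yaw) Ry(pitch) Rx(roll)).
In Python, from cell import manip gives the robot as it stands.
- The arm moves only by the tool drive_tool, never from a script. Its argument "moves" is a list of rows, each an object with "slide": the shift along the tool's x, y, z in cm, a list of three; "rot": the turn, a rotation vector about the tool's x, y, z in rad, a list of three. In form: [{"slide": [tx, ty, tz], "rot": [ax, ay, az]}, ...]. A call has exactly 5 rows; each row shifts and turns the pose as measured when the row begins, along the tool's axes as they then stand; what a row does not reach is not made up. A row lasts 1/12 s, in which the tool goes at most 41.7 mm and 7.16 degrees, less where a joint would pass 70% of its speed; a pose out of reach is approached as far as the arm can. A call is refused whole if a number of a shift passes 4.17 or a number of a turn 0.125, either way. A call with a gripper value outside its range is refused whole. "hand" is the finger opening in cm, from 0 to 9.12, set as the call begins (left out, the last holds). The fingers move at their own pace and stop on an object; the grip force is fixed at half the most. Time passes only in rows, so rows that do not move let the fingers close, or fill a call up. It gives the time, the measured TCP pose, the force and the opening at its end, in the units of the state.
- manip.get_state(): the state, without advancing time (a new reading comes with each control period).
- manip.snapshot(name): name is "scene" or "side" or "wrist"; returns a dict with "img" (420x560x3 uint8, red, green, blue), "fov_y" (degrees; the focal length in pixels is half the picture's height over the tangent of half this angle, whatever the lens; pixels are square), "cx", "cy" (the principal point, pixels), "k1" (the pictures are not rectified: a ray, as slopes to the right and down, at radius r is drawn at 1 + k1 r^2 times it, then the intrinsics apply), "rvec" (rotation vector, rad) and "tvec" (3), from world to camera coordinates, as OpenCV has them. Camera axes: x right, y down, z forward; pixel columns grow to the right and rows downward; lengths in m; the calibration is good to about 2 mm. A picture is of the moment at which its call begins. There is no depth.
- manip.sign_off(): hands the job in, once; it reports no verdict.
The state is a dict: "clock": time; "qpos": joint angles; "dq": joint speeds; "effort": joint torques, N m; "tcp_pos": TCP position; "orientation": TCP orientation; "ft_force": force on the tool from outside, world axes, zero at the start; "torque": the same for the moment, N m; "opening": finger opening in m.
Only numpy, scipy, OpenCV 4.12 (cv2) and the standard library are available. Lean on these libraries where they do the work, as an engineer would, in place of code of your own. Each camera call takes 0.05 s, during which the arm holds its last target.

TASK

The gear reducer has been filled with oil; its dark grey filler cap stands on the bench beside it. Set the cap on the filler neck so that it rests on top of the threads, turn it backward (anticlockwise from above) until it drops into the thread starts, then screw it forward (clockwise) fully home, level, and let go. Leave the mug, the bearing and the spanners where they are.

Things in the scene. Friction and masses are not known exactly. Their poses are not given: they have to be found in the camera images.
- filler_cap: Loose screw cap, dark grey plastic, 0.10 to 0.17 kg: round skirt 58 mm in diameter, 20.5 mm high, open below (inside 50 mm wide, 16.5 mm deep), with a grip bar across its top. Origin: centre of the open underside; z up, x along the bar towards the end with a small moulded pointer. Home, the origin is 16.8 mm below the neck's rim; it must come within 1 mm of that, level and released.
- cap_bar (a point): Centre of the cap's upright grip bar, 31.5 mm above the cap's underside, on the cap's axis; axes as the cap's. The bar is 50 mm long (x), 14 mm thick (y) and 22 mm high (z), its foot on the flat top of the cap, which reaches 29 mm from the axis.
- cap_lug (a point): Middle of one of the cap's three inner lugs, under the pointer: 22 mm from the cap's axis along its x, 3.5 mm above the underside. The others are 120 degrees to either side. Each lug is 18 degrees (7 mm) wide, 3 mm high and reaches in to 20 mm from the axis.
- reducer: Gear reducer, grey cast housing, fixed to the bench; foot 166 x 116 mm, housing top 86 mm high, output shaft on its +y side, sight glass on its front end (-x), lifting eye 112 mm high at (-46, 18) mm. Origin: centre of the underside; x to its rear, z up. Its aluminium filler neck stands on the top.
- filler_neck (a point): Centre of the filler neck's upper rim, 118 mm above the bench; axes as the reducer's. Neck upright, 38 mm wide (46 over the threads), 26 mm tall. Right-hand three-start thread: a full turn clockwise from above lowers the cap 22.5 mm. The cap's origin is below this point by 6 to 9.3 mm resting on the thread tops (3 mm on stop pads), 12 to 13.5 mm dropped into the starts, 16.8 mm home.
- thread_start (a point): Middle of one of three open thread starts, gaps in the neck's thread: 21 mm from the neck's axis, in direction (cos 16, sin 16) degrees in the reducer's x, y; 8 mm below the rim; the others 120 degrees to either side. 16 degrees clockwise of it a thread's upper end, 4 mm below the rim, borders the gap; from there the thread's top falls 3.9 mm in 62 degrees clockwise to the next stop pad.
- stop_pad (a point): Middle of an upright stop pad, 26 degrees wide, its top 1 mm below the rim, 29 degrees anticlockwise of the thread start; the others 120 degrees to either side. A lug turned backward along a thread top drops into the start and is stopped by the pad, the lug's middle 7 degrees past the start's middle. From there 76 degrees clockwise bring it home against the next pad. Forward on the thread tops, pads block it.
- mug: Loose bystander: orange mug with a handle, 81 mm in diameter (113 mm with the handle), 101 mm tall, standing; origin at the centre of its underside.
- bearing_large: Loose bystander: ball bearing lying flat, 62 mm in diameter, 16 mm high; origin at the centre of its underside.
- spanner_long: Loose bystander: combination spanner lying flat, 237 mm long, 7 mm high; origin at its middle.
- spanner_short: Loose bystander: combination spanner lying flat, 175 mm long, 7 mm high; origin at its middle.
Things that resemble listed ones, but are neither listed nor needed, are in the scene too. Of the things that look like the filler_cap, take the one that is farthest from the robot's base at the start.

How it is judged:
On the way, in this order (a step that is already met when the one before it is completed fails the run):
1. the cap rests on the neck, level, its lugs on top of the threads (horizontal distance between filler_cap and filler_neck below 0.005 m and z of filler_cap in the frame of filler_neck between -0.0104 and -0.0015 m and angle between filler_cap's own z axis and vertical below 0.15 rad and contact force between filler_cap and reducer above 0.2 N), for 0.2 s.
2. turned backward, the cap has dropped level into the three thread starts (horizontal distance between filler_cap and filler_neck below 0.005 m and z of filler_cap in the frame of filler_neck below -0.0111 m and angle between filler_cap's own z axis and vertical below 0.1 rad), for 0.1 s.
At the end, for the whole second after the job is handed in: The cap is screwed home on the filler neck: its underside at least 15.8 mm below the neck's rim (1 mm, or 16 degrees of turn, short of the stop at most), within 4 mm of the neck's axis, level within 0.06 rad, released and at rest (horizontal distance between filler_cap and filler_neck below 0.004 m and z of filler_cap in the frame of filler_neck below -0.0158 m and angle between filler_cap's own z axis and vertical below 0.06 rad and linear speed of filler_cap below 0.01 m/s); the robot touches nothing.
It fails at once if the mug, the bearing or a spanner is moved by more than 30 mm (distance of any of mug, bearing_large, spanner_long, spanner_short from where it was at the start of the episode above 0.03 m).
It also fails if it takes over 48 s, if anything falls off the work surface, if the arm or the gripper's body presses on something with over 40 N, if the wrist force passes 120 N, or if a joint passes its speed limit or range.

## Working session

There is one attempt and no reset: what is moved stays moved. The work goes in short steps, Python scripts to look and compute and a tool call to move; the robot and the scene stay as the last step left them, time stands still between calls to the robot, and variables do not carry over. Pictures are saved under pics/ and viewed, and the job is handed in when it is done.

Besides the shell and the picture viewer there is one more tool, called after "Request:" as name(argument=value, ...) on one line, values as JSON. drive_tool: Moves the arm, as the interface text tells. Its arguments: {"type":"object","properties":{"moves":{"type":"array"},"hand":{"type":"number"}},"required":["moves"]}

```bash
ls; mkdir -p pics
cat > h.py <<'E'
import numpy as np, cv2
from cell import manip
def snap(n,f):
    s=manip.snapshot(n); cv2.imwrite('pics/'+f+'.png',s['img'][:,:,::-1]); np.save('pics/'+f+'.npy',s,allow_pickle=True); return s
def load(f): return np.load('pics/'+f+'.npy',allow_pickle=True).item()
def K(s):
    f=210/np.tan(np.radians(s['fov_y'])/2); return np.array([[f,0,s['cx']],[0,f,s['cy']],[0,0,1.]])
def D(s): return np.array([s['k1'],0,0,0,0.])
def ray(s,uv):
    p=cv2.undistortPoints(np.array(uv,float).reshape(-1,1,2),K(s),D(s)).reshape(-1,2)
    R=cv2.Rodrigues(np.array(s['rvec'],float))[0]; t=np.array(s['tvec'],float).ravel()
    d=np.c_[p,np.ones(len(p))]@R; return -R.T@t,d/np.linalg.norm(d,axis=1)[:,None]
def onz(s,uv,z):
    o,d=ray(s,uv); return o+d*((z-o[2])/d[:,2])[:,None]
def tri(s1,u1,s2,u2):
    o1,d1=ray(s1,u1);o2,d2=ray(s2,u2);d1=d1[0];d2=d2[0]
    a=np.linalg.lstsq(np.c_[d1,-d2],o2-o1,rcond=None)[0]
    p,q=o1+a[0]*d1,o2+a[1]*d2; return (p+q)/2,np.linalg.norm(p-q)
def proj(s,P): return cv2.projectPoints(np.array(P,float).reshape(-1,1,3),np.array(s['rvec'],float),np.array(s['tvec'],float),K(s),D(s))[0].reshape(-1,2)
E
python3 - <<'E'
from h import *
for n in ['scene','side','wrist']:
    s=snap(n,n+'0'); print(n,s['fov_y'],s['k1'],ray(s,[[280,210]]))
print(manip.get_state())
E
```

```text
pics
scene 49.2422011294097 -0.10532274036467673 (array([-0.2900836 , -0.91814399,  0.76175866]), array([[ 0.55349329,  0.68941152, -0.46728679]]))
side 47.09707853014955 0.04186804799178402 (array([0.49791766, 1.01176698, 0.71742287]), array([[-0.02397565, -0.84697415, -0.53109317]]))
wrist 71.52399592408936 -0.03492296866355168 (array([0.70010857, 0.07817264, 0.38454028]), array([[-0.00732508, -0.2839891 , -0.95879953]]))
{'clock': 0.15, 'qpos': array([-3.32860758e-02,  3.79311181e-01,  1.73461923e+00, -8.09274122e-06,
        1.02850734e+00, -3.32864432e-02]), 'dq': array([ 0.00053553, -0.00149642, -0.0020822 ,  0.00012117,  0.00069807,
       -0.00125275]), 'effort': array([-6.05650021e-04, -7.64114213e+01, -4.34656477e+01,  6.51094434e-02,
        4.09642188e-02, -4.73684588e-05]), 'tcp_pos': array([6.99709691e-01, 1.18544013e-05, 2.13436369e-01]), 'orientation': array([-3.14074780e+00, -2.12006643e-05,  1.57080086e+00]), 'ft_force': array([ 0.69955289, -0.38699037,  0.34211983]), 'torque': array([-0.01813891,  0.01106862, -0.06387165]), 'opening': 0.09117290836765202}
```

View pics/scene0.png

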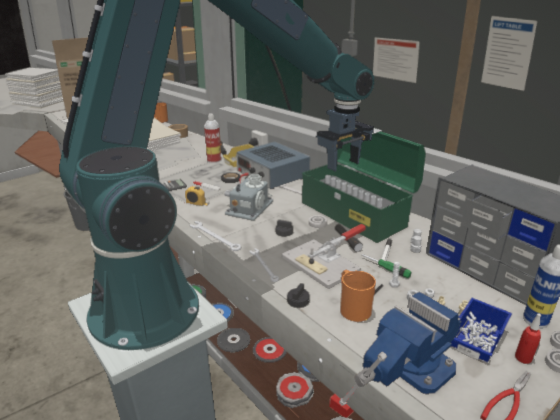

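View pics/side0.png

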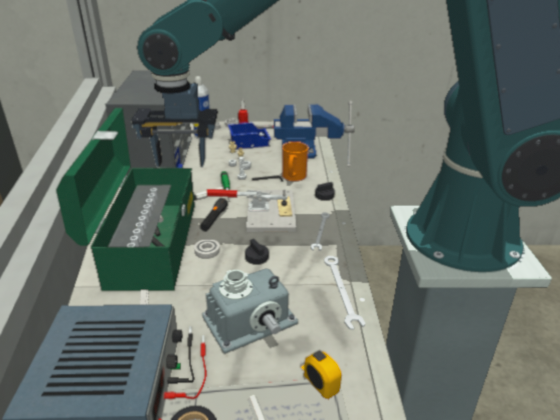

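View pics/wrist0.png

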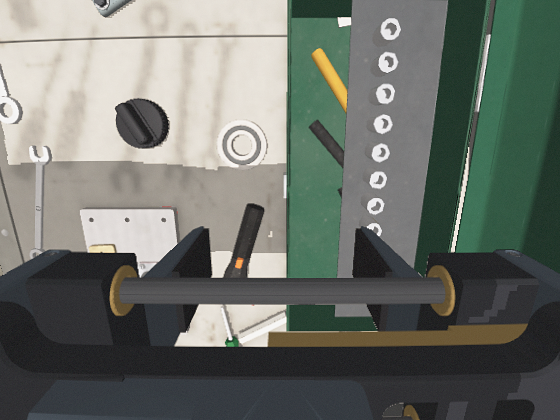

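Candidates for the cap: A is at scene (284,228), side (257,250) and wrist (140,123). B is at scene (299,297) and side (325,190). I'll compute their distances and look at close crops.

Run:
```python
from h import *
a,b,w=load('scene0'),load('side0'),load('wrist0')
for n,u,v in [('A',(284,229),(257,252)),('B',(299,298),(325,191))]:
    p,e=tri(a,u,b,v); print(n,p,e,np.hypot(*p[:2]))
print('neck',tri(a,(254,180),b,(236,273)))
print('wristA',onz(w,[(140,123)],.03))
def crop(s,x,y,h,wd,f): return cv2.resize(s['img'][y:y+h,x:x+wd,::-1],None,fx=f,fy=f,interpolation=cv2.INTER_CUBIC)
c=[crop(a,215,160,90,100,4)[:360,:400],crop(b,195,225,90,100,4)]
cv2.imwrite('pics/c1.png',np.hstack(c)); 
cv2.imwrite('pics/c2.png',crop(w,90,80,90,100,6))
```

```text
A [0.52583991 0.07740224 0.01170904] 0.000319214099853231 0.5315060854525236
B [ 0.33174063 -0.2198572   0.01112639] 0.0015588770164876302 0.3979811955962136
neck (array([0.55848927, 0.27793331, 0.1092758 ]), np.float64(0.008235848019539442))
wristA [[0.53226152 0.08023968 0.03      ]]
```

View pics/c1.png

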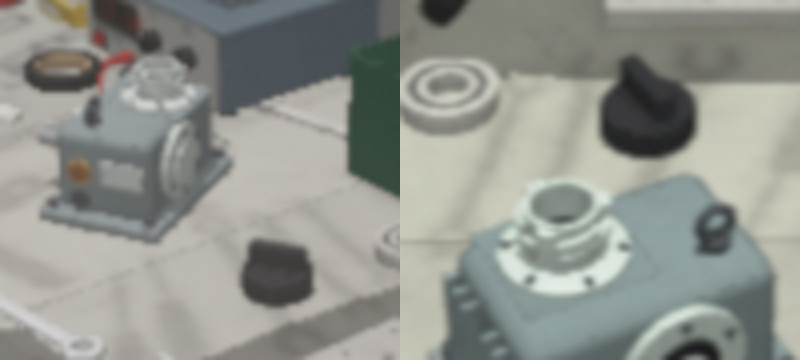

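View pics/c2.png

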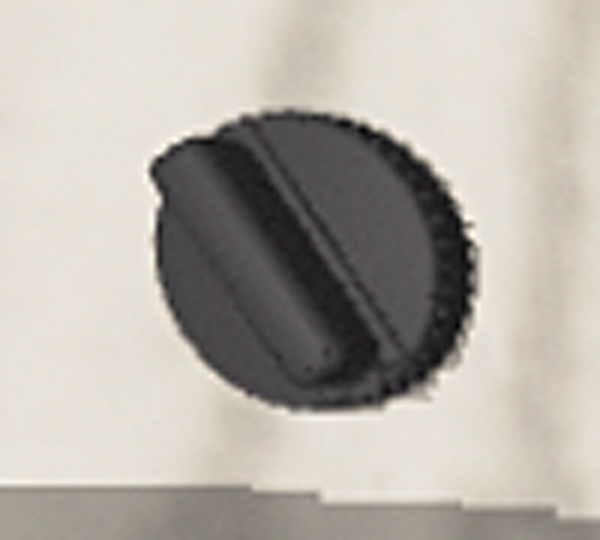

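The scene crop shows A beside the reducer at (284,229). B is nearer the base at 0.40 m, against 0.53 m for A, so A is the cap. The neck is at scene (254,180) and side (236,273). Next I'll measure the bar axis and the rough reducer pose.

Run:
```python
from h import *
a,b,w=load('scene0'),load('side0'),load('wrist0')
p=onz(w,[(121.7,106.7),(145,140.8)],.0425); print(p, p.mean(0), np.degrees(np.arctan2(*(p[0]-p[1])[1::-1])), np.linalg.norm(p[0]-p[1]))
# skirt base via dark mask centroid in wrist
hsv=cv2.cvtColor(w['img'],cv2.COLOR_RGB2HSV); m=(hsv[:,:,2]<90).astype(np.uint8); m[:, :90]=0;m[:,200:]=0;m[:80]=0;m[170:]=0
n,l,st,c=cv2.connectedComponentsWithStats(m); i=1+st[1:,4].argmax(); print(st[i],c[i],onz(w,[c[i]],.02))
print(onz(b,[(236,273)],.118),onz(a,[(254.5,177.5)],.118))
```

```text
[[0.51940415 0.09812738 0.0425    ]
 [0.54154196 0.06025327 0.0425    ]] [0.53047306 0.07919032 0.0425    ] 120.30673662279168 0.043869483991089885
[ 115   99   54   49 2007] [141.1589437  122.79621325] [[0.5289873  0.08052246 0.02      ]]
[[0.56115267 0.28482809 0.118     ]] [[0.55515952 0.2758522  0.118     ]]
```

Request:
drive_tool(moves=[{"slide":[1.6,-3.4,1.0],"rot":[0,0,0]},{"slide":[1.6,-3.4,1.0],"rot":[0,0,0]},{"slide":[1.6,-3.4,1.0],"rot":[0,0,0]},{"slide":[1.6,-3.4,1.0],"rot":[0,0,0]},{"slide":[1.6,-3.4,1.0],"rot":[0,0,0]}])

```text
clock: 0.57
tcp_pos: [0.5295, 0.0797, 0.1623]
orientation: [3.137, 0.0, 1.567]
ft_force: [1.1, 0.8, -0.0]
opening: 0.0914
```

Request:
drive_tool(moves=[{"slide":[0,0,0.2],"rot":[0,0,-0.11]},{"slide":[0,0,0.2],"rot":[0,0,-0.11]},{"slide":[0,0,0.2],"rot":[0,0,-0.11]},{"slide":[0,0,0.2],"rot":[0,0,-0.11]},{"slide":[0,0,0],"rot":[0,0,-0.08]}])

```text
clock: 0.98
tcp_pos: [0.5188, 0.0824, 0.1503]
orientation: [-3.138, -0.001, 2.109]
ft_force: [0.4, -0.6, 0.3]
opening: 0.0912
```

Run:
```python
from h import *
s=snap('wrist','w1'); st=manip.get_state(); print(st['tcp_pos'],st['orientation'],st['qpos'])
```

```text
[0.51885096 0.08239106 0.15037849] [-3.13802505e+00 -1.07909884e-03  2.11383566e+00] [ 1.13373238e-01  1.99110830e-01  2.11433017e+00 -6.83375989e-04
  8.31844609e-01 -4.29206823e-01]
```

View pics/w1.png

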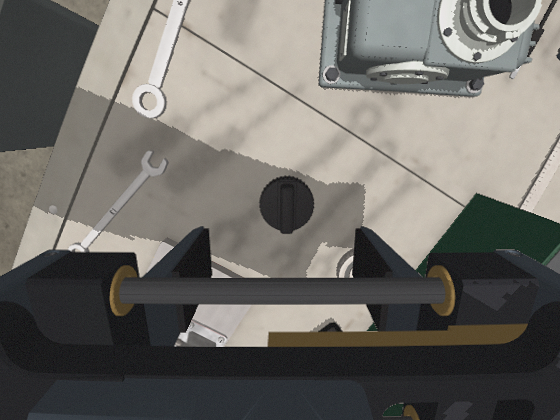

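Run:
```python
from h import *
s=load('w1')
c=cv2.resize(s['img'][165:245,245:330,::-1],None,fx=6,fy=6,interpolation=cv2.INTER_CUBIC)
c=cv2.convertScaleAbs(c,alpha=2.2)
d=cv2.resize(s['img'][0:100,310:560,::-1],None,fx=3.2,fy=3.2)
cv2.imwrite('pics/c3.png',c);cv2.imwrite('pics/c4.png',d)
```

```text
(no output)
```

View pics/c3.png

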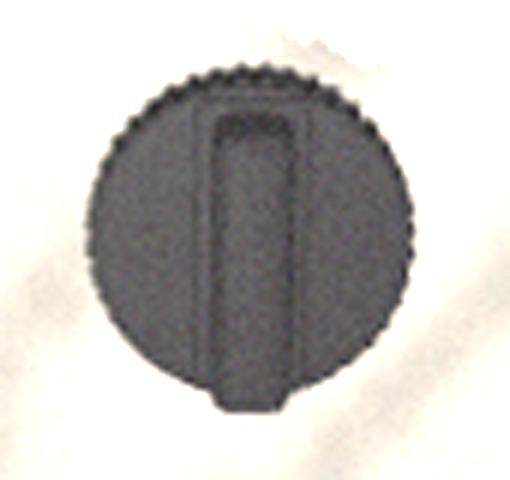

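View pics/c4.png

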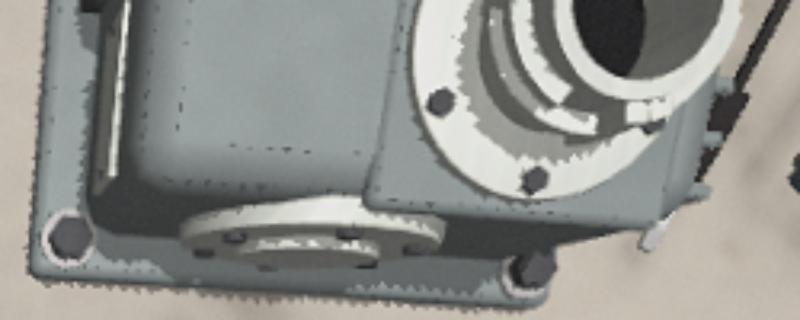

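Run:
```python
from h import *
for f,(x0,y0,h,w_) in {'w1':(245,165,80,85),'wrist0':(90,80,90,100)}.items():
    s=load(f)
    img=s['img']; m=np.zeros(img.shape[:2],np.uint8); m[y0:y0+h,x0:x0+w_]=(img[y0:y0+h,x0:x0+w_].max(2)<85)
    c=max(cv2.findContours(m,0,1)[0],key=cv2.contourArea).reshape(-1,2)
    # skirt circle at z .0205 robustly
    P=onz(s,c,.0205)[:,:2]
    e=cv2.fitEllipse(c.astype(np.float32)); print(f,e, onz(s,[e[0]],.0125))
    C=onz(s,[e[0]],.0125)[0][:2]
    big=cv2.convertScaleAbs(cv2.resize(img[y0:y0+h,x0:x0+w_,::-1],None,fx=7,fy=7,interpolation=cv2.INTER_CUBIC),alpha=2)
    th=np.radians(120.5); R=np.array([[np.cos(th),-np.sin(th)],[np.sin(th),np.cos(th)]])
    def dr(pts,col):
        q=proj(s,pts); 
        for u in q: cv2.circle(big,tuple(int(round(k)) for k in ((u-[x0,y0]+.5)*7)),3,col,-1)
    def loc(l): l=np.array(l,float); return np.c_[l[:,:2]@R.T+C,l[:,2]]
    dr(loc([(25,7,.0425e3),(25,-7,42.5),(-25,7,42.5),(-25,-7,42.5)] )if 0 else loc(np.array([(25,7,42.5),(25,-7,42.5),(-25,7,42.5),(-25,-7,42.5)])/1e3),(0,0,255))
    dr(loc(np.array([(25,7,20.5),(25,-7,20.5),(-25,7,20.5),(-25,-7,20.5)])/1e3),(0,255,0))
    a=np.linspace(0,6.28,40)
    dr(loc(np.c_[.029*np.cos(a),.029*np.sin(a),0*a]),(255,0,0))
    dr(loc(np.c_[.029*np.cos(a),.029*np.sin(a),0*a+.0205]),(255,255,0))
    cv2.imwrite(f'pics/d_{f}.png',big)
```

```text
w1 ((286.25115966796875, 203.64833068847656), (53.35517501831055, 55.95851135253906), 0.32455873489379883) [[0.52577186 0.07957898 0.0125    ]]
wrist0 ((141.414794921875, 122.74972534179688), (46.587825775146484, 54.829437255859375), 120.63954162597656) [[0.52579569 0.08062317 0.0125    ]]
```

View pics/d_w1.png

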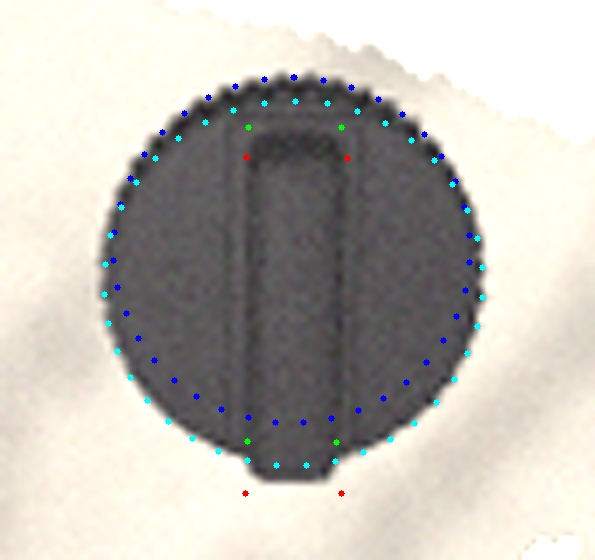

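View pics/d_wrist0.png

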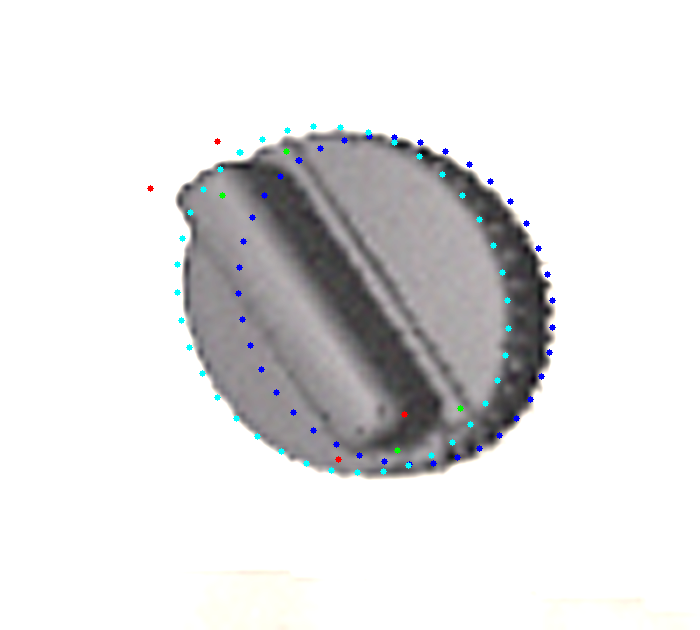

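Request:
drive_tool(moves=[{"slide":[-0.7,0,1.2],"rot":[0,0,0]},{"slide":[-0.7,0,1.2],"rot":[0,0,0]},{"slide":[-0.7,0,1.2],"rot":[0,0,0]},{"slide":[-0.7,0,1.2],"rot":[0,0,0]},{"slide":[-0.7,0,1.2],"rot":[0,0,0]}])

```text
clock: 1.45
tcp_pos: [0.539, 0.0502, 0.0865]
orientation: [-3.141, 0.0, 2.103]
ft_force: [-0.6, -0.2, 0.1]
opening: 0.0916
```

Run:
```python
from h import *
s=snap('wrist','w2'); g=cv2.convertScaleAbs(s['img'][:,:,::-1],alpha=2.4)
st=manip.get_state(); print(st['tcp_pos'],st['orientation']);u=proj(s,[[.5258,.08,.03]])[0];print(u)
x,y=int(u[0])-50,max(0,int(u[1])-48)
cv2.imwrite('pics/c5.png',cv2.resize(g[y:y+96,x:x+100],None,fx=6,fy=6,interpolation=cv2.INTER_CUBIC))
```

```text
[0.53817321 0.04928595 0.08427298] [-3.13892725e+00 -5.84720152e-04  2.10211833e+00]
[286.41783372 183.6940318 ]
```

View pics/c5.png

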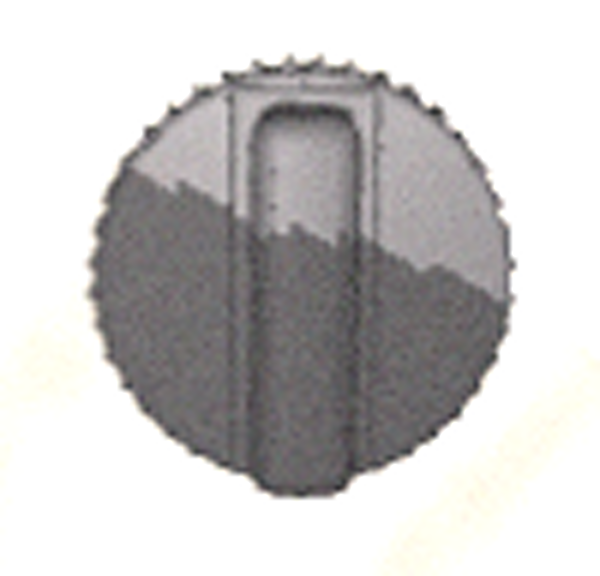

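Request:
drive_tool(moves=[{"slide":[-1.6,0,-0.4],"rot":[0,0,0]},{"slide":[-1.6,0,-0.4],"rot":[0,0,0]},{"slide":[-1.6,0,-0.4],"rot":[0,0,0]},{"slide":[-1.6,0,0],"rot":[0,0,0]},{"slide":[-1.6,0,0],"rot":[0,0,0]}])

```text
clock: 1.92
tcp_pos: [0.5779, -0.0242, 0.092]
orientation: [-3.133, -0.004, 2.093]
ft_force: [-0.6, 0.2, -0.0]
opening: 0.0915
```

Run:
```python
from h import *
s=snap('wrist','w3'); g=cv2.convertScaleAbs(s['img'][:,:,::-1],alpha=2.0)
st=manip.get_state(); print(st['tcp_pos'],st['orientation']);u=proj(s,[[.5258,.08,.03]])[0];print(u)
x,y=int(u[0])-50,max(0,int(u[1])-48)
cv2.imwrite('pics/c6.png',cv2.resize(g[y:y+96,x:x+100],None,fx=6,fy=6,interpolation=cv2.INTER_CUBIC))
```

```text
[ 0.57959702 -0.02617593  0.09240544] [-3.13398083e+00 -2.98910757e-03  2.09220840e+00]
[291.60787898  71.03905781]
```

View pics/c6.png

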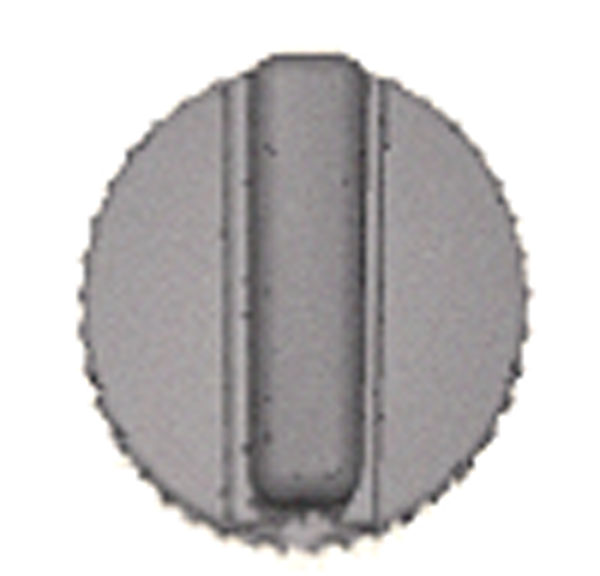

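View pics/w3.png

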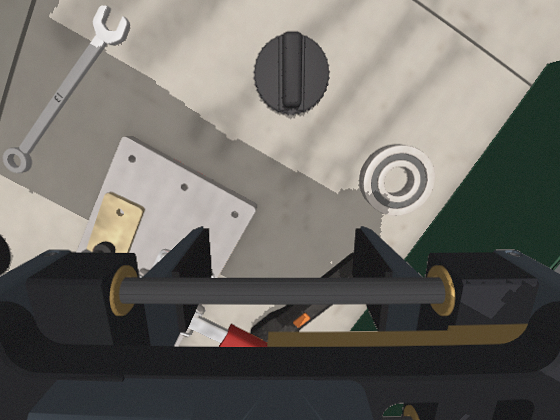

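Run:
```python
from h import *
s=load('w3');t=load('w2')
a=cv2.resize(cv2.convertScaleAbs(s['img'][95:120,265:320,::-1],alpha=2.2),None,fx=12,fy=12,interpolation=cv2.INTER_CUBIC)
b=cv2.resize(cv2.convertScaleAbs(t['img'][140:165,260:315,::-1],alpha=2.2),None,fx=12,fy=12,interpolation=cv2.INTER_CUBIC)
cv2.imwrite('pics/c7.png',np.vstack([a,b[::-1]][:1]+[b]))
m=np.zeros((420,560),np.uint8); m[10:125,240:340]=(s['img'][10:125,240:340].max(2)<95)
c=max(cv2.findContours(m,0,1)[0],key=cv2.contourArea).reshape(-1,2);e=cv2.fitEllipse(c.astype(np.float32));print(e,onz(s,[e[0]],.0125))
```

```text
((291.1800537109375, 73.28744506835938), (73.67111206054688, 81.14762115478516), 4.128490924835205) [[0.52523749 0.08112069 0.0125    ]]
```

View pics/c7.png

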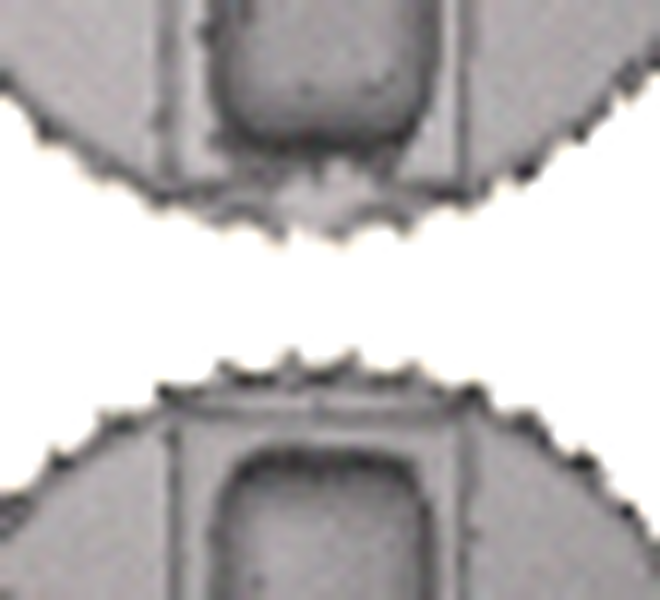

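Run:
```python
from h import *
s=load('w2');x,y=286-50,183-48
def f(s,P,z):
    p=onz(s,P,z);print(p.mean(0),np.degrees(np.arctan2(*(p[0]-p[1])[1::-1])))
f(s,[(x+306/6,y+90/6),(x+298.5/6,y+465/6)],.0205)
f(s,[(x+305/6,y+110/6),(x+300/6,y+490/6)],.0425)
s=load('w3');x,y=291-50,71-48
f(s,[(x+301.5/6,y+90/6),(x+304/6,y+520/6)],.0205)
f(s,[(x+308/6,y+60/6),(x+304/6,y+495/6)],.0425)
```

```text
[0.52620152 0.07951427 0.0205    ] 119.57322839997987
[0.52522087 0.08058095 0.0425    ] 119.96509858463168
[0.52644926 0.07913402 0.0205    ] 120.72022659020746
[0.52654102 0.07867748 0.0425    ] 119.81986386488128
```

Request:
drive_tool(moves=[{"slide":[2.6,1.2,-2.2],"rot":[0,0,0]},{"slide":[2.6,1.2,-2.2],"rot":[0,0,0]},{"slide":[2.6,1.2,-2.2],"rot":[0,0,0]},{"slide":[2.6,1.2,-2.2],"rot":[0,0,0]},{"slide":[2.6,1.2,-2.2],"rot":[0,0,0]}])

```text
clock: 2.38
tcp_pos: [0.5687, 0.1125, 0.2018]
orientation: [-3.127, -0.006, 2.073]
ft_force: [0.6, -0.2, 0.0]
opening: 0.0909
```

Request:
drive_tool(moves=[{"slide":[2.8,1.4,-1.5],"rot":[0,0,0]},{"slide":[2.8,1.4,-1.5],"rot":[0,0,0]},{"slide":[2.8,1.4,-1.5],"rot":[0,0,0]},{"slide":[2,1.2,0],"rot":[0,0,0]},{"slide":[0,0,0],"rot":[0,0,0]}])

```text
clock: 2.8
tcp_pos: [0.5696, 0.2377, 0.2561]
orientation: [-3.137, -0.005, 2.066]
ft_force: [-0.2, -1.1, 0.1]
opening: 0.0912
```

Run:
```python
from h import *
s=snap('wrist','w4'); st=manip.get_state(); print(st['tcp_pos'],st['orientation'],st['qpos'])
```

```text
[0.56973809 0.23631873 0.2561337 ] [-3.13719373 -0.00427933  2.06574939] [ 0.35382464  0.20451003  1.87942496  0.00414131  1.06261846 -0.14316192]
```

View pics/w4.png

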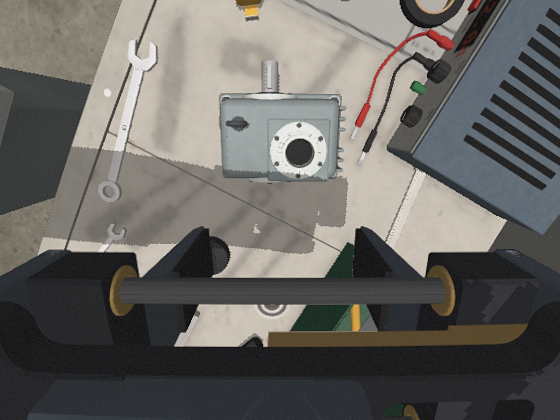

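Run:
```python
from h import *
s=load('w4');g=s['img'][:,:,::-1]
cv2.imwrite('pics/c8.png',cv2.resize(g[50:190,205:355],None,fx=5,fy=5,interpolation=cv2.INTER_CUBIC)[:, :]);
cv2.imwrite('pics/c9.png',cv2.resize(g[115:185,260:340],None,fx=8,fy=8,interpolation=cv2.INTER_CUBIC))
```

```text
(no output)
```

View pics/c9.png

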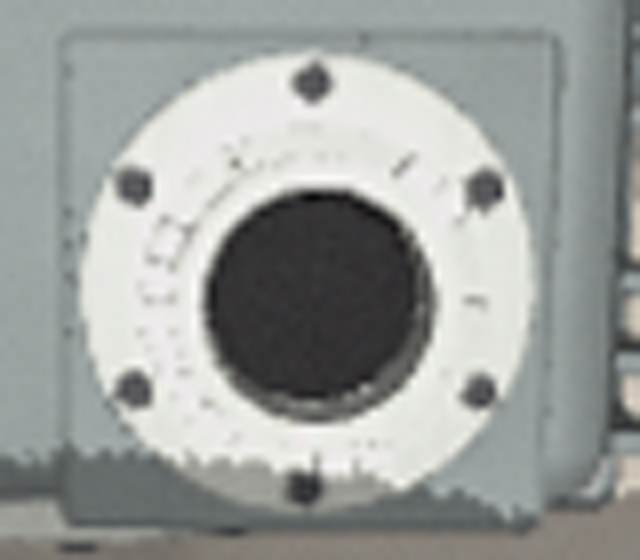

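View pics/c8.png

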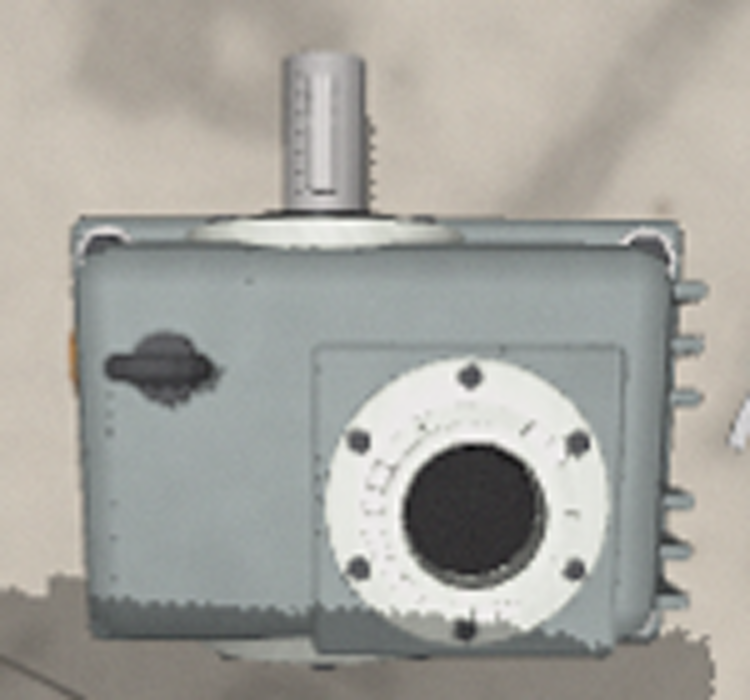

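Run:
```python
from h import *
s=load('w4')
c9=lambda P:np.array(P,float)/8+[259.6,114.6]
c8=lambda P:np.array(P,float)/5+[204.6,49.6]
ang=lambda p:np.degrees(np.arctan2(*(p[1]-p[0])[1::-1]))
print('rim',onz(s,c9([(321,305)]),.118),'diam',np.linalg.norm(np.diff(onz(s,c9([(205,305),(437,305)]),.118),axis=0)))
p=onz(s,c9([(321,187),(321,423)]),.118);print(p.mean(0),np.linalg.norm(p[1]-p[0]))
for z in(.090,.093,.096):
  print('fl',onz(s,c9([(307.5,281)]),z),'diam',np.linalg.norm(np.diff(onz(s,c9([(80,281),(535,281)]),z),axis=0)))
b=onz(s,c9([(313,82),(485,187),(482,390),(305,487),(135,390),(135,187)]),.095); print('bolts',b.mean(0),[ang(b[[3,0]]),ang(b[[5,1]]),ang(b[[4,2]]),ang(b[[4,5]]),ang(b[[2,1]])])
f=onz(s,c8([(75,222),(683,222)]),.012);print('foot',f,ang(f),np.linalg.norm(f[1]-f[0]))
f=onz(s,c8([(315,350),(620,348)]),.088);print('panel',ang(f))
f=onz(s,c8([(100,250),(655,248)]),.08);print('hous',ang(f))
# side/scene rim
a,b=load('scene0'),load('side0')
print('side rim',onz(b,[(236,273)],.118))
for P in ([.5585,.281,.118],): print(proj(a,[P]),proj(b,[P]))
```

```text
rim [[0.562184   0.29012058 0.118     ]] diam 0.0304170540586888
[0.56227985 0.28995294 0.118     ] 0.03060942797157195
fl [[0.56142091 0.29071751 0.09      ]] diam 0.06489205253627864
fl [[0.56117379 0.29085375 0.093     ]] diam 0.0643154277483756
fl [[0.56092668 0.29098999 0.096     ]] diam 0.06373880296047242
bolts [0.5617755 0.2900517 0.095    ] [np.float64(118.02979996187345), np.float64(28.405098275897977), np.float64(28.40497179917217), np.float64(118.07239407023795), np.float64(119.42628312479808)]
foot [[0.43906073 0.30185079 0.012     ]
 [0.58279355 0.37928479 0.012     ]] 28.31292911813496 0.16326404483767962
panel 28.76607584008933
hous 28.511525862612118
side rim [[0.56115267 0.28482809 0.118     ]]
[[254.40790443 176.79328191]] [[237.47691837 271.72543222]]
```

Run:
```python
from h import *
a,b=load('scene0'),load('side0')
print(tri(a,(254.7,177),b,(235,275.5)),onz(b,[(235,275.5)],.118),onz(a,[(254.7,177)],.118)); P=[.562,.290,.118];print(proj(a,[P]),proj(b,[P]))
for s,x,y in((a,235,160),(b,215,255)):
    pass
c=[cv2.resize(s['img'][y:y+40,x:x+40,::-1],None,fx=10,fy=10,interpolation=cv2.INTER_CUBIC) for s,x,y in((a,235,160),(b,215,255))]
for s,x,y,i in((a,235,160,c[0]),(b,215,255,c[1])):
    t=np.linspace(0,6.28,24)
    for r in(.0152,.019):
      for u in proj(s,np.c_[.562+r*np.cos(t),.290+r*np.sin(t),0*t+.118]): cv2.circle(i,tuple(int(k) for k in (u-[x,y]+.5)*10),2,(0,0,255),-1)
cv2.imwrite('pics/c10.png',np.hstack(c))
```

```text
(array([0.5634366 , 0.28676949, 0.11366345]), np.float64(0.0007132684975088746)) [[0.56265828 0.29229375 0.118     ]] [[0.55823753 0.2789064  0.118     ]]
[[253.70776377 175.73805478]] [[235.410447   274.72757596]]
```

View pics/c10.png

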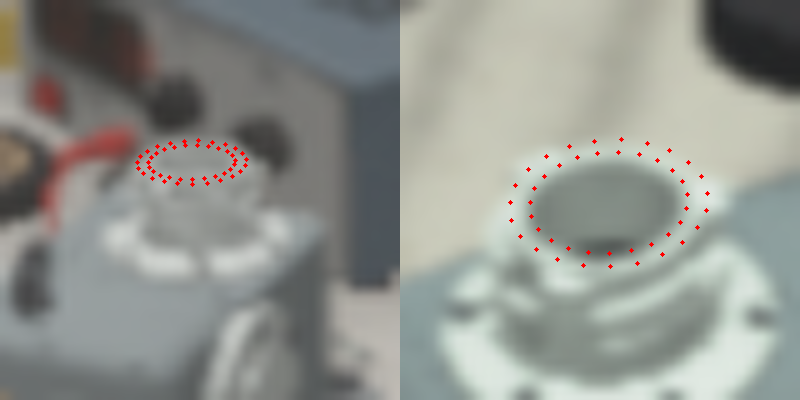

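```bash
cat >> h.py <<'E'
from scipy.spatial.transform import Rotation as Ro
def goal(x,y,z,yawdeg):
    st=manip.get_state(); R=Ro.from_euler('xyz',st['orientation']); G=Ro.from_euler('xyz',[np.pi,0,np.radians(yawdeg)])
    print('t',round(st['clock'],2),'tcp',st['tcp_pos'].round(4),'rpy',np.degrees(st['orientation']).round(2),'F',st['ft_force'].round(1),'T',st['torque'].round(2),'op',round(st['opening'],4))
    d=R.inv().apply(np.array([x,y,z])-st['tcp_pos'])*100; print('slide cm',d.round(2),'rot',(R.inv()*G).as_rotvec().round(3))
E
python3 -c "
from h import *
goal(.526,.080,.12,120)"
```

```text
t 2.85 tcp [0.5697 0.2363 0.2561] rpy [-179.75   -0.25  118.36] F [0.2 0.7 2. ] T [ 0.01 -0.07 -0.02] op 0.0914
slide cm [-11.74 -11.21  13.61] rot [-0.004 -0.004 -0.029]
```

Request:
drive_tool(moves=[{"slide":[-2.3,-2.3,1.0],"rot":[-0.004,-0.004,-0.029]},{"slide":[-2.4,-2.3,2.3],"rot":[0,0,0]},{"slide":[-2.4,-2.3,2.3],"rot":[0,0,0]},{"slide":[-2.4,-2.3,2.5],"rot":[0,0,0]},{"slide":[-2.2,-2.0,2.5],"rot":[0,0,0]}])

```text
clock: 3.27
tcp_pos: [0.5339, 0.0763, 0.1522]
orientation: [3.131, 0.003, 2.097]
ft_force: [1.8, 0.3, 0.3]
opening: 0.0914
```

```bash
python3 -c "
from h import *
goal(.526,.080,.060,120)"
```

```text
t 3.27 tcp [0.5339 0.0763 0.1522] rpy [1.7941e+02 1.7000e-01 1.2012e+02] F [1.8 0.3 0.3] T [ 0.01 -0.07  0.01] op 0.0914
slide cm [ 0.74 -0.6   9.21] rot [0.01  0.003 0.002]
```

Request:
drive_tool(hand=4, moves=[{"slide":[0.4,-0.3,2.0],"rot":[0.01,0.003,0.002]},{"slide":[0.34,-0.3,2.0],"rot":[0,0,0]},{"slide":[0,0,2.0],"rot":[0,0,0]},{"slide":[0,0,2.0],"rot":[0,0,0]},{"slide":[0,0,1.0],"rot":[0,0,0]}])

```text
clock: 3.68
tcp_pos: [0.5198, 0.0674, 0.0546]
orientation: [-3.136, -0.002, 2.079]
ft_force: [-0.7, -0.2, -0.2]
opening: 0.0607
```

```bash
python3 -c "
from h import *
goal(.526,.080,.025,120)
a=snap('scene','s5');b=snap('side','b5')
i=[]
for s in(a,b):
  u=proj(s,[.526,.08,.04])[0].astype(int);i.append(cv2.resize(s['img'][u[1]-35:u[1]+35,u[0]-35:u[0]+35,::-1],None,fx=5.7,fy=5.7,interpolation=cv2.INTER_CUBIC))
cv2.imwrite('pics/c11.png',np.hstack(i))"
```

```text
t 3.68 tcp [0.5198 0.0674 0.0546] rpy [-1.7966e+02 -9.0000e-02  1.1910e+02] F [-0.7 -0.2 -0.2] T [-0.02 -0.03 -0.05] op 0.0607
slide cm [0.8  1.17 2.96] rot [-0.006 -0.002 -0.016]
```

View pics/c11.png

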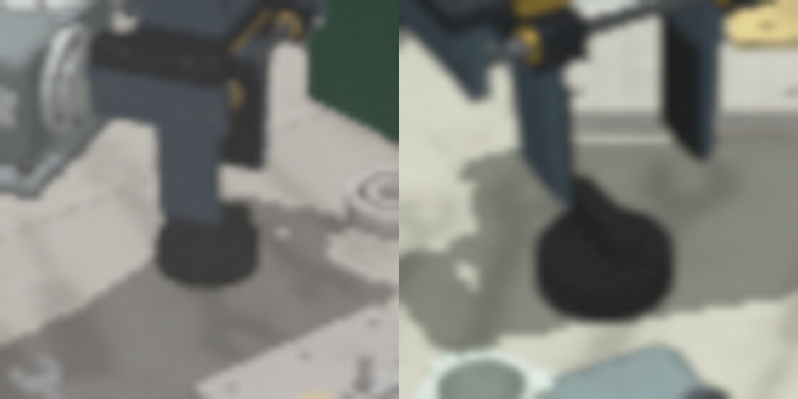

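Request:
drive_tool(moves=[{"slide":[0.4,0.6,0],"rot":[-0.006,-0.002,-0.016]},{"slide":[0.4,0.5,0],"rot":[0,0,0]},{"slide":[0,0,0],"rot":[0,0,0]},{"slide":[0,0,0],"rot":[0,0,0]},{"slide":[0,0,0],"rot":[0,0,0]}])

```text
clock: 4.2
tcp_pos: [0.5291, 0.0814, 0.0593]
orientation: [3.137, 0.002, 2.096]
ft_force: [0.7, 0.0, 0.7]
opening: 0.0399
```

```bash
python3 -c "
from h import *
goal(.526,.080,.025,120)"
```

```text
t 4.2 tcp [0.5291 0.0814 0.0593] rpy [1.7972e+02 1.4000e-01 1.2011e+02] F [0.7 0.  0.7] T [ 0.05 -0.03  0.02] op 0.0399
slide cm [ 0.04 -0.36  3.42] rot [0.005 0.002 0.002]
```

Request:
drive_tool(moves=[{"slide":[0,-0.25,0.8],"rot":[0.004,0.002,0]},{"slide":[0,0,0.8],"rot":[0,0,0]},{"slide":[0,0,0.8],"rot":[0,0,0]},{"slide":[0,0,0.4],"rot":[0,0,0]},{"slide":[0,0,0],"rot":[0,0,0]}])

```text
clock: 4.62
tcp_pos: [0.5273, 0.0803, 0.0293]
orientation: [3.139, 0.001, 2.097]
ft_force: [-0.4, -0.3, 0.6]
opening: 0.0399
```

```bash
python3 -c "
from h import *
goal(.526,.080,.025,120)"
```

```text
t 4.62 tcp [0.5273 0.0803 0.0293] rpy [1.7987e+02 6.0000e-02 1.2014e+02] F [-0.4 -0.3  0.6] T [ 0.01 -0.06 -0.04] op 0.0399
slide cm [ 0.04 -0.13  0.43] rot [0.002 0.001 0.002]
```

Good. Down the last few millimetres, then close.

Request:
drive_tool(moves=[{"slide":[0,-0.1,0.3],"rot":[0,0,0]},{"slide":[0,0,0.1],"rot":[0,0,0]},{"slide":[0,0,0],"rot":[0,0,0]},{"slide":[0,0,0],"rot":[0,0,0]},{"slide":[0,0,0],"rot":[0,0,0]}])

```text
clock: 5.03
tcp_pos: [0.5257, 0.0795, 0.024]
orientation: [3.141, 0.0, 2.097]
ft_force: [0.2, -0.5, 1.3]
opening: 0.04
```

Request:
drive_tool(hand=0, moves=[{"slide":[0,0,0],"rot":[0,0,0]},{"slide":[0,0,0],"rot":[0,0,0]},{"slide":[0,0,0],"rot":[0,0,0]},{"slide":[0,0,0],"rot":[0,0,0]},{"slide":[0,0,0],"rot":[0,0,0]}])

```text
clock: 5.45
tcp_pos: [0.5263, 0.0796, 0.0248]
orientation: [3.14, 0.001, 2.097]
ft_force: [-0.0, 0.0, -2.2]
opening: 0.0139
```

```bash
python3 -c "
from h import *
goal(.526,.080,.025,120)"
```

```text
t 5.45 tcp [0.5263 0.0796 0.0248] rpy [1.7989e+02 5.0000e-02 1.2012e+02] F [-0.   0.  -2.2] T [ 0.04 -0.02  0.03] op 0.0139
slide cm [ 0.05 -0.   -0.02] rot [0.002 0.001 0.002]
```

Request:
drive_tool(moves=[{"slide":[0,0,-1.5],"rot":[0,0,0]},{"slide":[0,0,-3],"rot":[0,0,0]},{"slide":[0,0,-3.5],"rot":[0,0,0.1]},{"slide":[0,0,-3.5],"rot":[0,0,0.12]},{"slide":[0,0,-3],"rot":[0,0,0.12]}])

```text
clock: 5.87
tcp_pos: [0.5209, 0.079, 0.168]
orientation: [-3.129, -0.001, 1.749]
ft_force: [0.2, -0.7, -2.2]
opening: 0.0141
```

Request:
drive_tool(moves=[{"slide":[0,0,-1],"rot":[0,0,0.12]},{"slide":[0,0,0],"rot":[0,0,0.12]},{"slide":[0,0,0],"rot":[0,0,0.12]},{"slide":[0,0,0],"rot":[0,0,0.1]},{"slide":[0,0,0],"rot":[0,0,0]}])

```text
clock: 6.28
tcp_pos: [0.5242, 0.0794, 0.1873]
orientation: [-3.141, 0.0, 1.262]
ft_force: [-0.2, -0.0, -1.2]
opening: 0.0141
```

```bash
python3 -c "
from h import *
goal(.5618,.2896,.175,66)"
```

```text
t 6.28 tcp [0.5242 0.0794 0.1873] rpy [-179.99    0.     72.29] F [-0.2 -0.  -1.2] T [ 0.01  0.04 -0.01] op 0.0141
slide cm [21.17 -2.81  1.23] rot [-0.    0.    0.11]
```

Request:
drive_tool(moves=[{"slide":[2.5,-0.5,0],"rot":[0,0,0]},{"slide":[3.2,-0.5,0],"rot":[0,0,0]},{"slide":[3.5,-0.5,0],"rot":[0,0,0]},{"slide":[3.5,-0.5,0],"rot":[0,0,0]},{"slide":[3.0,-0.4,0],"rot":[0,0,0]}])

```text
clock: 6.7
tcp_pos: [0.5474, 0.2374, 0.1863]
orientation: [-3.14, 0.002, 1.273]
ft_force: [0.7, -0.4, -1.8]
opening: 0.0138
```

```bash
python3 -c "
from h import *
goal(.5618,.2896,.175,66)"
```

```text
t 6.7 tcp [0.5474 0.2374 0.1863] rpy [-1.7991e+02  1.1000e-01  7.2920e+01] F [ 0.7 -0.4 -1.8] T [-0.01  0.01 -0.  ] op 0.0138
slide cm [ 5.42 -0.15  1.12] rot [-0.001  0.002  0.121]
```

Request:
drive_tool(moves=[{"slide":[2.4,0,0],"rot":[0,0.002,0]},{"slide":[1.0,0,0],"rot":[0,0,0.06]},{"slide":[0,0,0],"rot":[0,0,0.05]},{"slide":[0,0,0],"rot":[0,0,0]},{"slide":[0,0,0],"rot":[0,0,0]}])

```text
clock: 7.12
tcp_pos: [0.5567, 0.2779, 0.1842]
orientation: [-3.138, 0.001, 1.184]
ft_force: [-0.2, -1.2, -1.8]
opening: 0.0137
```

```bash
python3 -c "
from h import *
goal(.5618,.2896,.165,66)"
```

```text
t 7.12 tcp [0.5567 0.2779 0.1842] rpy [-1.798e+02  6.000e-02  6.785e+01] F [-0.2 -1.2 -1.8] T [-0.02  0.    0.01] op 0.0137
slide cm [1.28 0.03 1.92] rot [-0.003  0.001  0.032]
```

Request:
drive_tool(moves=[{"slide":[0.7,0,0.4],"rot":[-0.003,0.001,0.03]},{"slide":[0.4,0,0.4],"rot":[0,0,0]},{"slide":[0,0,0.4],"rot":[0,0,0]},{"slide":[0,0,0],"rot":[0,0,0]},{"slide":[0,0,0],"rot":[0,0,0]}])

```text
clock: 7.53
tcp_pos: [0.5603, 0.2862, 0.1708]
orientation: [-3.14, 0.002, 1.166]
ft_force: [1.3, -0.8, -1.4]
opening: 0.0135
```

```bash
python3 -c "
from h import *
goal(.5618,.2896,.155,66)
a=snap('scene','s6');b=snap('side','b6');w=snap('wrist','w6')
i=[]
for s in(a,b):
  u=proj(s,[.562,.29,.13])[0].astype(int);i.append(cv2.resize(s['img'][u[1]-33:u[1]+33,u[0]-33:u[0]+33,::-1],(400,400),interpolation=cv2.INTER_CUBIC))
cv2.imwrite('pics/c12.png',np.hstack(i))"
```

```text
t 7.53 tcp [0.5603 0.2862 0.1708] rpy [-1.7991e+02  1.0000e-01  6.6790e+01] F [ 1.3 -0.8 -1.4] T [-0.05  0.07 -0.01] op 0.0135
slide cm [0.37 0.   1.58] rot [-0.002  0.002  0.014]
```

View pics/c12.png

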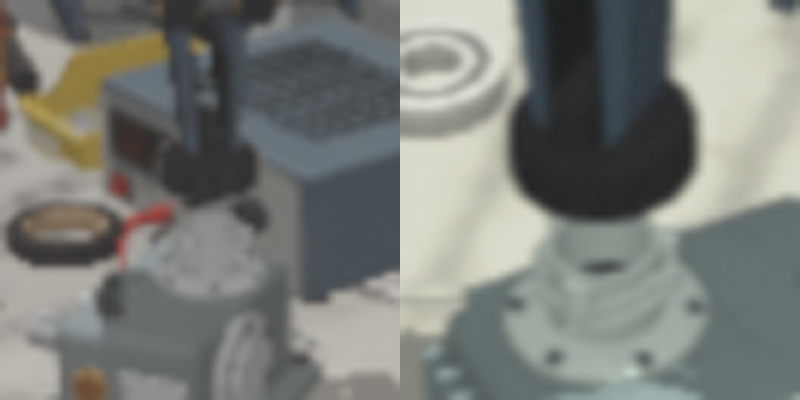

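View pics/w6.png

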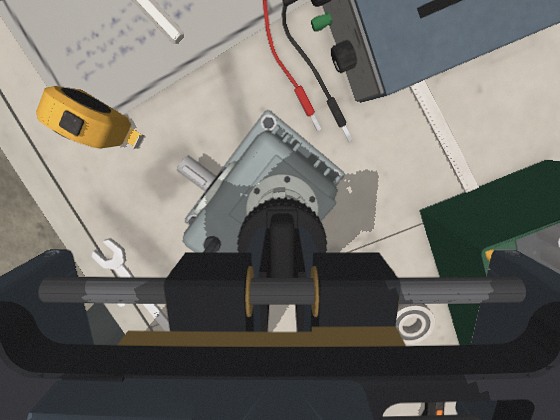

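Run:
```python
from h import *
s=load('w6');g=s['img'][:,:,::-1]
cv2.imwrite('pics/c13.png',cv2.resize(cv2.convertScaleAbs(g[165:255,220:345],alpha=1.7),None,fx=6,fy=6,interpolation=cv2.INTER_CUBIC))
```

```text
(no output)
```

View pics/c13.png

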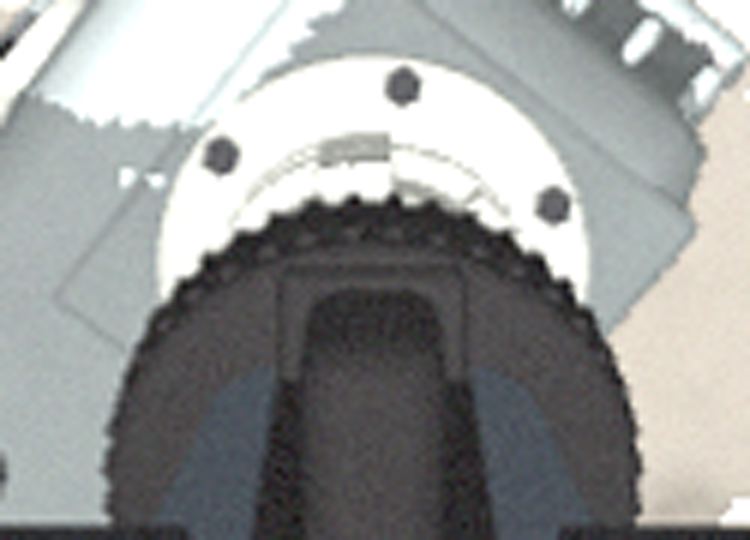

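Run:
```python
from h import *
from scipy.optimize import least_squares as ls
w4=load('w4');b=onz(w4,np.array([(313,82),(485,187),(482,390),(305,487),(135,390),(135,187)])/8+[259.6,114.6],.095)[:,:2]
r=np.linalg.norm(b-b.mean(0),axis=1);print('bolt r',r)
s=load('w6');f=lambda P:np.array(P,float)/6+[219.6,164.6]
for z in(.092,.095):
  q=onz(s,f([(403,86),(221,156),(554,204)]),z)[:,:2]
  o=ls(lambda c:np.linalg.norm(q-c,axis=1)-.0275*1,[.56,.29]); o3=ls(lambda c:np.linalg.norm(q-c[:2],axis=1)-c[2],[.56,.29,.027]);print(z,o.x,o3.x,np.degrees(np.arctan2(*(q-o.x).T[::-1])))
z=.1708-.0248
p=onz(s,f([(373,203),(300,214),(445,214),(240,238),(510,243),(205,265)]),z)[:,:2]
p2=onz(s,f([(373,247),(375,245),(250,275),(500,275),(107,450),(640,450),(150,360),(598,360)]),z+.0205)[:,:2]
t=np.array([.5603,.2862]);x=np.array([np.cos(1.166),np.sin(1.166)]);y=np.array([x[1],-x[0]])
for P in(p,p2):
  o=ls(lambda c:np.linalg.norm(P-c,axis=1)-.029,[.56,.29]);print('cap',o.x,'rel tool',(o.x-t)@x,(o.x-t)@y,o.fun.round(4))
```

```text
bolt r [0.02816327 0.02804862 0.02851408 0.02804389 0.02833965 0.02816794]
0.092 [0.56287366 0.2909806 ] [0.5620448  0.28963568 0.02868872] [ 58.22059848 120.67980464  -4.00735619]
0.095 [0.56299355 0.29141362] [0.56240444 0.29045771 0.02834441] [ 58.22276094 119.88011455  -3.20740949]
cap [0.56021201 0.28575664] rel tool -0.00044218580909546825 9.373268183618517e-05 [-0.     -0.0001 -0.      0.0001  0.0001 -0.    ]
cap [0.56074088 0.28619321] rel tool 0.00016739573764073414 0.000407922938805079 [-0.0001  0.0001 -0.0001  0.      0.0005  0.0004 -0.0001 -0.0001]
```

Request:
drive_tool(moves=[{"slide":[0.3,0.0,0.5],"rot":[-0.002,0.002,0]},{"slide":[0.15,0,0.5],"rot":[0,0,0]},{"slide":[0,0,0.5],"rot":[0,0,0]},{"slide":[0,0,0.3],"rot":[0,0,0]},{"slide":[0,0,0],"rot":[0,0,0]}])

```text
clock: 8.1
tcp_pos: [0.5626, 0.2907, 0.1517]
orientation: [3.14, -0.002, 1.165]
ft_force: [-0.0, -0.0, -2.2]
opening: 0.014
```

```bash
python3 -c "
from h import *
goal(.5621,.2902,.136,66)"
```

```text
t 8.1 tcp [0.5626 0.2907 0.1517] rpy [ 1.7991e+02 -9.0000e-02  6.6760e+01] F [-0.  -0.  -2.2] T [-0.03  0.04 -0.03] op 0.014
slide cm [-0.07 -0.03  1.57] rot [ 0.001 -0.002  0.013]
```

Request:
drive_tool(moves=[{"slide":[-0.05,-0.02,0.3],"rot":[0.001,-0.002,0]},{"slide":[0,0,0.3],"rot":[0,0,0]},{"slide":[0,0,0.2],"rot":[0,0,0]},{"slide":[0,0,0],"rot":[0,0,0]},{"slide":[0,0,0],"rot":[0,0,0]}])

```text
clock: 8.52
tcp_pos: [0.562, 0.2902, 0.1423]
orientation: [-3.141, 0.001, 1.165]
ft_force: [-0.2, -0.0, -1.3]
opening: 0.0136
```

```bash
python3 -c "
from h import *
goal(.5621,.2902,.136,66)"
```

```text
t 8.52 tcp [0.562  0.2902 0.1423] rpy [-1.7999e+02  8.0000e-02  6.6770e+01] F [-0.2 -0.  -1.3] T [0.   0.06 0.03] op 0.0136
slide cm [0.01 0.01 0.63] rot [-0.     0.001  0.013]
```

Perfectly aligned. Gentle descent.

Request:
drive_tool(moves=[{"slide":[0,0,0.15],"rot":[0,0.001,0]},{"slide":[0,0,0.15],"rot":[0,0,0]},{"slide":[0,0,0.15],"rot":[0,0,0]},{"slide":[0,0,0.05],"rot":[0,0,0]},{"slide":[0,0,0],"rot":[0,0,0]}])

```text
clock: 8.93
tcp_pos: [0.5622, 0.2902, 0.1372]
orientation: [3.141, -0.0, 1.165]
ft_force: [0.4, -0.2, -2.9]
opening: 0.0141
```

```bash
python3 -c "
from h import *
goal(.5621,.2902,.136,66)"
```

```text
t 8.93 tcp [0.5622 0.2902 0.1372] rpy [ 1.7998e+02 -2.0000e-02  6.6770e+01] F [ 0.4 -0.2 -2.9] T [-0.01  0.06  0.02] op 0.0141
slide cm [-0.01 -0.01  0.12] rot [ 0.    -0.     0.013]
```

Request:
drive_tool(moves=[{"slide":[0,0,0.07],"rot":[0,0,0]},{"slide":[0,0,0.05],"rot":[0,0,0]},{"slide":[0,0,0.05],"rot":[0,0,0]},{"slide":[0,0,0.03],"rot":[0,0,0]},{"slide":[0,0,0.03],"rot":[0,0,0]}])

```text
clock: 9.35
tcp_pos: [0.5624, 0.2903, 0.1354]
orientation: [3.141, -0.0, 1.165]
ft_force: [-3.3, -1.9, 6.1]
opening: 0.0137
```

```bash
python3 -c "
from h import *
goal(.5621,.2902,.136,66)"
```

```text
t 9.35 tcp [0.5624 0.2903 0.1354] rpy [ 1.7998e+02 -2.0000e-02  6.6770e+01] F [-3.3 -1.9  6.1] T [-0.41  0.69 -0.03] op 0.0137
slide cm [-0.02 -0.02 -0.06] rot [ 0.    -0.     0.013]
```

Request:
drive_tool(hand=1.7, moves=[{"slide":[0,0,0],"rot":[0,0,0]},{"slide":[0,0,0],"rot":[0,0,0]},{"slide":[0,0,0],"rot":[0,0,0]},{"slide":[0,0,0],"rot":[0,0,0]},{"slide":[0,0,0],"rot":[0,0,0]}])

```text
clock: 9.77
tcp_pos: [0.5628, 0.2906, 0.1357]
orientation: [3.14, -0.001, 1.165]
ft_force: [0.1, -0.5, -0.6]
opening: 0.0168
```

```bash
python3 -c "
from h import *
goal(.5621,.2902,.136,66)
a=snap('scene','s7');b=snap('side','b7');w=snap('wrist','w7')
i=[]
for s in(a,b):
  u=proj(s,[.562,.29,.12])[0].astype(int);i.append(cv2.resize(s['img'][u[1]-33:u[1]+33,u[0]-33:u[0]+33,::-1],(400,400),interpolation=cv2.INTER_CUBIC))
i.append(cv2.resize(cv2.convertScaleAbs(w['img'][165:255,225:345,::-1],alpha=1.7),(533,400),interpolation=cv2.INTER_CUBIC))
cv2.imwrite('pics/c14.png',cv2.resize(np.hstack(i),(800,240)))"
```

```text
t 9.77 tcp [0.5628 0.2906 0.1357] rpy [ 1.7993e+02 -8.0000e-02  6.6770e+01] F [ 0.1 -0.5 -0.6] T [-0.01 -0.    0.05] op 0.0168
slide cm [-0.06 -0.05 -0.03] rot [ 0.001 -0.001  0.013]
```

View pics/c14.png

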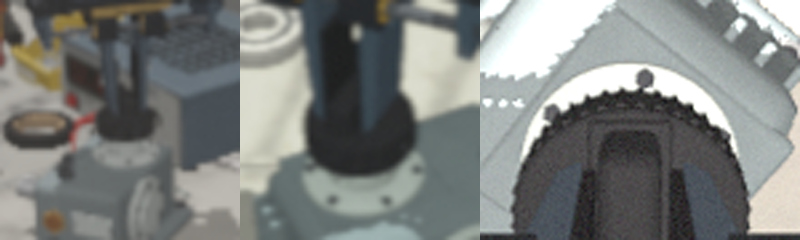

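Request:
drive_tool(moves=[{"slide":[-0.04,-0.03,0],"rot":[0.001,-0.001,-0.08]},{"slide":[0,0,0],"rot":[0,0,-0.1]},{"slide":[0,0,0],"rot":[0,0,-0.1]},{"slide":[0,0,0],"rot":[0,0,-0.1]},{"slide":[0,0,0],"rot":[0,0,-0.06]}])

```text
clock: 10.33
tcp_pos: [0.5631, 0.2906, 0.1366]
orientation: [3.14, -0.001, 1.622]
ft_force: [-1.1, -1.4, 2.1]
opening: 0.0171
```

```bash
python3 -c "
from h import *
goal(.5621,.2902,.136,110)"
```

```text
t 10.33 tcp [0.5631 0.2906 0.1366] rpy [ 1.7991e+02 -4.0000e-02  9.2940e+01] F [-1.1 -1.4  2.1] T [-0.09  0.02  0.02] op 0.0171
slide cm [-0.03 -0.1   0.06] rot [ 0.002 -0.    -0.298]
```

Request:
drive_tool(moves=[{"slide":[-0.03,-0.08,0],"rot":[0.001,0,-0.08]},{"slide":[0,0,0],"rot":[0,0,-0.1]},{"slide":[0,0,0],"rot":[0,0,-0.08]},{"slide":[0,0,0],"rot":[0,0,-0.04]},{"slide":[0,0,0],"rot":[0,0,0]}])

```text
clock: 10.75
tcp_pos: [0.5627, 0.2903, 0.1371]
orientation: [3.14, -0.001, 1.941]
ft_force: [-0.6, 0.3, 0.7]
opening: 0.017
```

```bash
python3 -c "
from h import *
goal(.5621,.2902,.136,115)
a=snap('scene','s8');b=snap('side','b8');w=snap('wrist','w8')
i=[]
for s in(a,b):
  u=proj(s,[.562,.29,.12])[0].astype(int);i.append(cv2.resize(s['img'][u[1]-33:u[1]+33,u[0]-33:u[0]+33,::-1],(400,400),interpolation=cv2.INTER_CUBIC))
i.append(cv2.resize(cv2.convertScaleAbs(w['img'][165:255,225:345,::-1],alpha=1.7),(533,400),interpolation=cv2.INTER_CUBIC))
cv2.imwrite('pics/c15.png',cv2.resize(np.hstack(i),(800,240)))"
```

```text
t 10.75 tcp [0.5627 0.2903 0.1371] rpy [ 1.7990e+02 -3.0000e-02  1.1123e+02] F [-0.6  0.3  0.7] T [-0.03 -0.06 -0.06] op 0.017
slide cm [ 0.01 -0.06  0.11] rot [ 0.002 -0.001 -0.066]
```

View pics/c15.png

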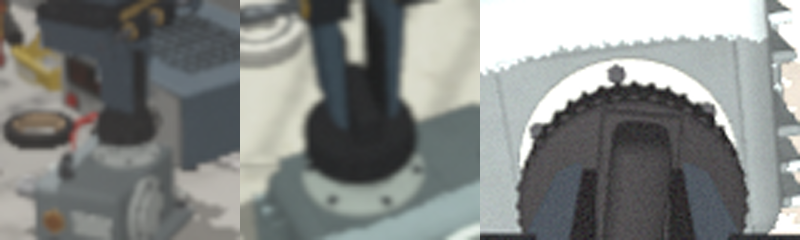

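Request:
drive_tool(moves=[{"slide":[0,-0.05,0],"rot":[0.001,0,-0.03]},{"slide":[0,0,0],"rot":[0,0,-0.03]},{"slide":[0,0,0],"rot":[0,0,-0.03]},{"slide":[0,0,0],"rot":[0,0,-0.02]},{"slide":[0,0,0],"rot":[0,0,-0.01]}])

```text
clock: 11.32
tcp_pos: [0.5622, 0.29, 0.1373]
orientation: [3.141, -0.0, 2.054]
ft_force: [-2.3, -2.1, 2.1]
opening: 0.0171
```

```bash
python3 -c "
from h import *
goal(.5621,.2902,.136,115)
a=snap('scene','s9');b=snap('side','b9');w=snap('wrist','w9')
i=[]
for s,o in((a,load('s7')),(b,load('b7'))):
  u=proj(s,[.562,.29,.12])[0].astype(int)
  for k in(o,s):i.append(cv2.resize(k['img'][u[1]-20:u[1]+20,u[0]-20:u[0]+20,::-1],(400,400),interpolation=cv2.INTER_CUBIC))
cv2.imwrite('pics/c16.png',cv2.resize(np.vstack([np.hstack(i[:2]),np.hstack(i[2:])]),(600,600)))
cv2.imwrite('pics/c17.png',cv2.resize(cv2.convertScaleAbs(w['img'][165:255,225:345,::-1],alpha=1.7),(720,540),interpolation=cv2.INTER_CUBIC))
"
```

```text
t 11.32 tcp [0.5622 0.29   0.1373] rpy [ 1.7998e+02 -3.0000e-02  1.1770e+02] F [-2.3 -2.1  2.1] T [-0.2   0.26 -0.24] op 0.0171
slide cm [0.02 0.   0.13] rot [ 0.    -0.     0.047]
```

View pics/c16.png

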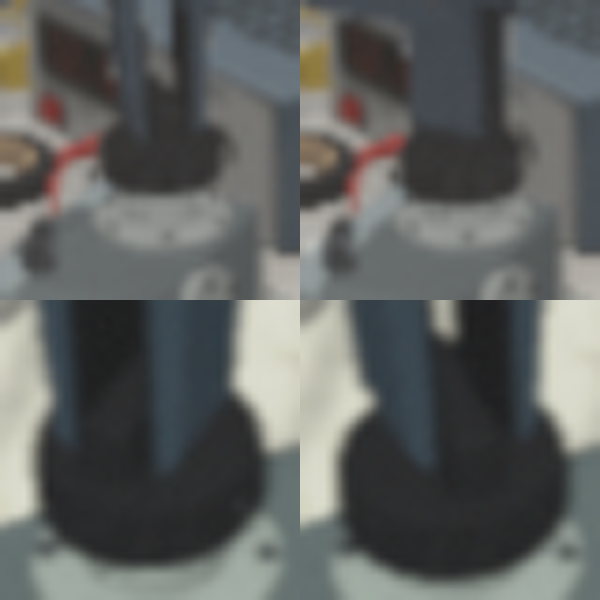

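View pics/c17.png

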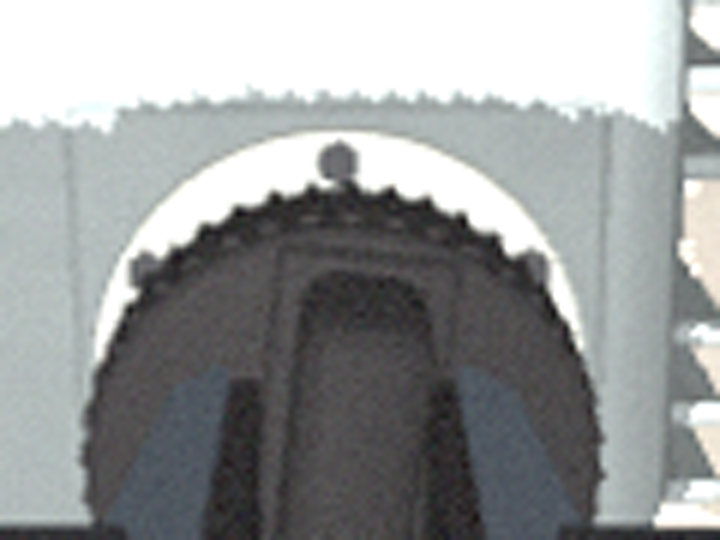

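Request:
drive_tool(moves=[{"slide":[0,0,0.25],"rot":[0,0,0.06]},{"slide":[0,0,0.2],"rot":[0,0,0.08]},{"slide":[0,0,0.05],"rot":[0,0,0.08]},{"slide":[0,0,0],"rot":[0,0,0.08]},{"slide":[0,0,0],"rot":[0,0,0.08]}])

```text
clock: 11.88
tcp_pos: [0.5626, 0.2906, 0.132]
orientation: [3.14, -0.001, 1.656]
ft_force: [0.9, -0.9, -1.8]
opening: 0.0172
```

```bash
python3 -c "
from h import *
goal(.5621,.2902,.131,30)"
```

```text
t 11.88 tcp [0.5626 0.2906 0.132 ] rpy [ 1.7989e+02 -8.0000e-02  9.4900e+01] F [ 0.9 -0.9 -1.8] T [ 0.    0.01 -0.09] op 0.0172
slide cm [-0.03 -0.06  0.1 ] rot [ 1.000e-03 -2.000e-03  1.133e+00]
```

Request:
drive_tool(moves=[{"slide":[-0.02,-0.05,0.05],"rot":[0.001,-0.001,0.1]},{"slide":[0,0,0.05],"rot":[0,0,0.1]},{"slide":[0,0,0.03],"rot":[0,0,0.1]},{"slide":[0,0,0],"rot":[0,0,0.1]},{"slide":[0,0,0],"rot":[0,0,0.08]}])

```text
clock: 12.3
tcp_pos: [0.5629, 0.2909, 0.1303]
orientation: [3.14, -0.002, 1.148]
ft_force: [0.1, -0.5, -0.9]
opening: 0.0169
```

```bash
python3 -c "
from h import *
goal(.5621,.2902,.129,30)"
```

```text
t 12.3 tcp [0.5629 0.2909 0.1303] rpy [ 1.7988e+02 -1.4000e-01  6.5780e+01] F [ 0.1 -0.5 -0.9] T [-0.1   0.03  0.03] op 0.0169
slide cm [-0.1  -0.04  0.13] rot [ 0.001 -0.003  0.625]
```

Request:
drive_tool(moves=[{"slide":[-0.08,-0.03,0.04],"rot":[0.001,-0.002,0.1]},{"slide":[0,0,0.04],"rot":[0,0,0.1]},{"slide":[0,0,0.03],"rot":[0,0,0.1]},{"slide":[0,0,0],"rot":[0,0,0.1]},{"slide":[0,0,0],"rot":[0,0,0.06]}])

```text
clock: 12.72
tcp_pos: [0.5628, 0.2908, 0.1287]
orientation: [3.14, -0.002, 0.659]
ft_force: [0.6, -0.3, -0.7]
opening: 0.017
```

```bash
python3 -c "
from h import *
goal(.5621,.2902,.129,30)
w=snap('wrist','w10')
cv2.imwrite('pics/c18.png',cv2.resize(cv2.convertScaleAbs(w['img'][165:255,225:345,::-1],alpha=1.7),(720,540),interpolation=cv2.INTER_CUBIC))"
```

```text
t 12.72 tcp [0.5628 0.2908 0.1287] rpy [ 1.7993e+02 -1.4000e-01  3.7770e+01] F [ 0.6 -0.3 -0.7] T [-0.1   0.13  0.  ] op 0.017
slide cm [-0.09  0.   -0.03] rot [ 0.001 -0.002  0.136]
```

View pics/c18.png

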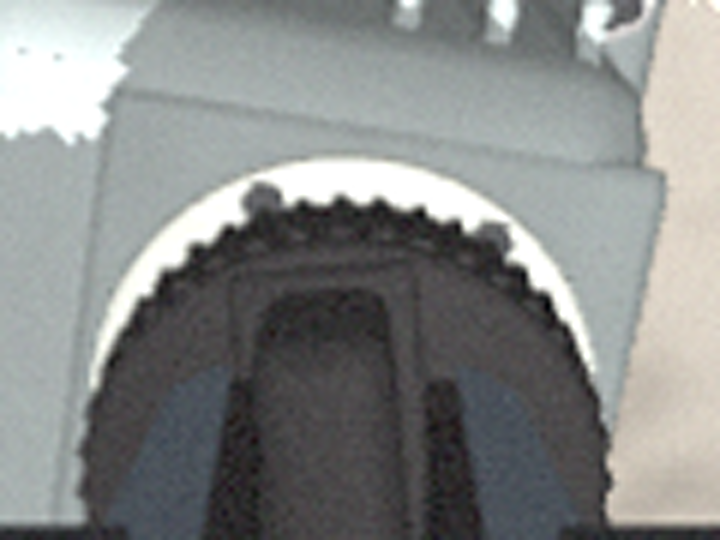

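Request:
drive_tool(moves=[{"slide":[-0.06,0,0],"rot":[0.001,-0.002,0.04]},{"slide":[0,0,0],"rot":[0,0,0.05]},{"slide":[0,0,0],"rot":[0,0,0.05]},{"slide":[0,0,0],"rot":[0,0,0.03]},{"slide":[0,0,0],"rot":[0,0,0.02]}])

```text
clock: 13.18
tcp_pos: [0.5624, 0.2905, 0.1286]
orientation: [3.141, -0.001, 0.465]
ft_force: [-0.9, -3.8, 2.5]
opening: 0.0171
```

```bash
python3 -c "
from h import *
goal(.5621,.2902,.129,30)"
```

```text
t 13.18 tcp [0.5624 0.2905 0.1286] rpy [ 1.7996e+02 -3.0000e-02  2.6650e+01] F [-0.9 -3.8  2.5] T [-0.46  0.4   0.61] op 0.0171
slide cm [-0.04  0.01 -0.04] rot [ 0.001 -0.001 -0.058]
```

```bash
python3 -c "
from h import *
w=snap('wrist','w11');a=snap('scene','s11');b=snap('side','b11')
cv2.imwrite('pics/c19.png',cv2.resize(cv2.convertScaleAbs(w['img'][165:255,225:345,::-1],alpha=1.7),(720,540),interpolation=cv2.INTER_CUBIC))
i=[]
for s,o in((a,load('s9')),(b,load('b9'))):
  u=proj(s,[.562,.29,.12])[0].astype(int)
  for k in(o,s):i.append(cv2.resize(k['img'][u[1]-20:u[1]+20,u[0]-20:u[0]+20,::-1],(300,300),interpolation=cv2.INTER_CUBIC))
cv2.imwrite('pics/c20.png',np.vstack([np.hstack(i[:2]),np.hstack(i[2:])]))
"
```

```text
(no output)
```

View pics/c19.png

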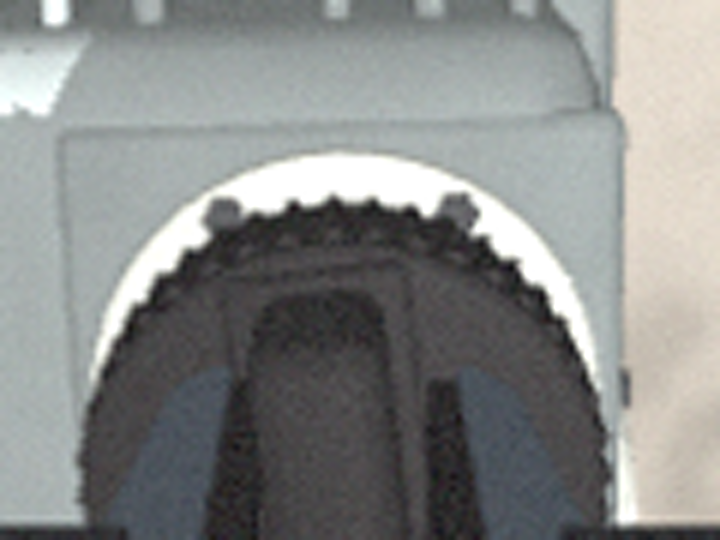

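View pics/c20.png

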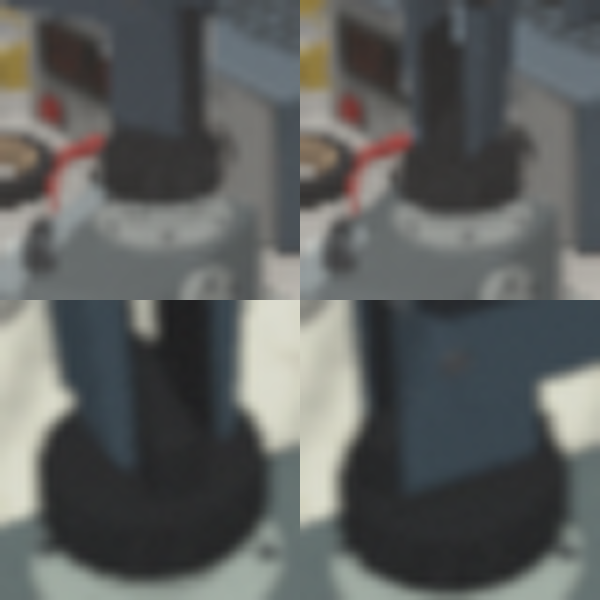

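Request:
drive_tool(moves=[{"slide":[-0.03,0.01,0],"rot":[0.001,0,0.02]},{"slide":[0,0,0],"rot":[0,0,0.03]},{"slide":[0,0,0],"rot":[0,0,0.03]},{"slide":[0,0,0],"rot":[0,0,0.03]},{"slide":[0,0,0],"rot":[0,0,0.03]}])

```text
clock: 13.75
tcp_pos: [0.5626, 0.2904, 0.1286]
orientation: [3.141, -0.002, 0.329]
ft_force: [0.9, 1.8, -1.6]
opening: 0.0192
```

```bash
python3 -c "
from h import *
goal(.5621,.2902,.129,30)"
```

```text
t 13.75 tcp [0.5626 0.2904 0.1286] rpy [ 1.7996e+02 -1.3000e-01  1.8870e+01] F [ 0.9  1.8 -1.6] T [ 0.1  -0.15  1.42] op 0.0192
slide cm [-0.06  0.   -0.04] rot [ 0.001 -0.002 -0.194]
```

The 1.42 N·m torque forces the fingers apart, so this is a firm stop. I'll back off, open and lift clear.

Request:
drive_tool(moves=[{"slide":[-0.03,0,0],"rot":[0.001,-0.001,-0.08]},{"slide":[0,0,0],"rot":[0,0,-0.07]},{"slide":[0,0,0],"rot":[0,0,-0.02]},{"slide":[0,0,0],"rot":[0,0,0]},{"slide":[0,0,0],"rot":[0,0,0]}])

```text
clock: 14.17
tcp_pos: [0.5629, 0.2907, 0.1286]
orientation: [-3.141, -0.003, 0.501]
ft_force: [-1.2, -0.8, 2.8]
opening: 0.0171
```

Request:
drive_tool(hand=4, moves=[{"slide":[0,0,0],"rot":[0,0,0]},{"slide":[0,0,0],"rot":[0,0,0]},{"slide":[0,0,0],"rot":[0,0,0]},{"slide":[0,0,0],"rot":[0,0,0]},{"slide":[0,0,-0.3],"rot":[0,0,0]}])

```text
clock: 14.58
tcp_pos: [0.5629, 0.2911, 0.131]
orientation: [-3.14, -0.004, 0.495]
ft_force: [0.5, 0.4, -0.4]
opening: 0.0398
```

Request:
drive_tool(moves=[{"slide":[0,0,-1],"rot":[0,0,0]},{"slide":[0,0,-2],"rot":[0,0,0]},{"slide":[0,0,-3],"rot":[0,0,0]},{"slide":[0,0,-3],"rot":[0,0,0]},{"slide":[0,0,-2],"rot":[0,0,0]}])

```text
clock: 15.0
tcp_pos: [0.5603, 0.2898, 0.2434]
orientation: [-3.14, 0.004, 0.494]
ft_force: [0.5, 0.5, 1.0]
opening: 0.0402
```

Request:
drive_tool(moves=[{"slide":[-1,0,-1],"rot":[0,0,0]},{"slide":[-1,0,-1],"rot":[0,0,0]},{"slide":[0,0,0],"rot":[0,0,0]},{"slide":[0,0,0],"rot":[0,0,0]},{"slide":[0,0,0],"rot":[0,0,0]}])

```text
clock: 15.42
tcp_pos: [0.545, 0.2815, 0.2742]
orientation: [-3.14, -0.008, 0.493]
ft_force: [0.1, -0.9, 0.1]
opening: 0.0396
```

```bash
python3 -c "
from h import *
goal(.5621,.2902,.129,30)
w=snap('wrist','w12');a=snap('scene','s12');b=snap('side','b12')
u=proj(w,[.562,.29,.12])[0].astype(int);print(u)
cv2.imwrite('pics/c21.png',cv2.resize(cv2.convertScaleAbs(w['img'][u[1]-45:u[1]+45,u[0]-60:u[0]+60,::-1],alpha=1.8),(720,540),interpolation=cv2.INTER_CUBIC))
i=[]
for s in(a,b):
  u=proj(s,[.562,.29,.12])[0].astype(int)
  i.append(cv2.resize(cv2.convertScaleAbs(s['img'][u[1]-25:u[1]+25,u[0]-25:u[0]+25,::-1],alpha=1.4),(400,400),interpolation=cv2.INTER_CUBIC))
cv2.imwrite('pics/c22.png',np.hstack(i))
"
```

```text
t 15.42 tcp [0.545  0.2815 0.2742] rpy [-179.92   -0.47   28.27] F [ 0.1 -0.9  0.1] T [ 0.    0.11 -0.01] op 0.0396
slide cm [ 1.8   0.06 14.54] rot [-0.001 -0.008 -0.03 ]
[282 179]
```

View pics/c21.png

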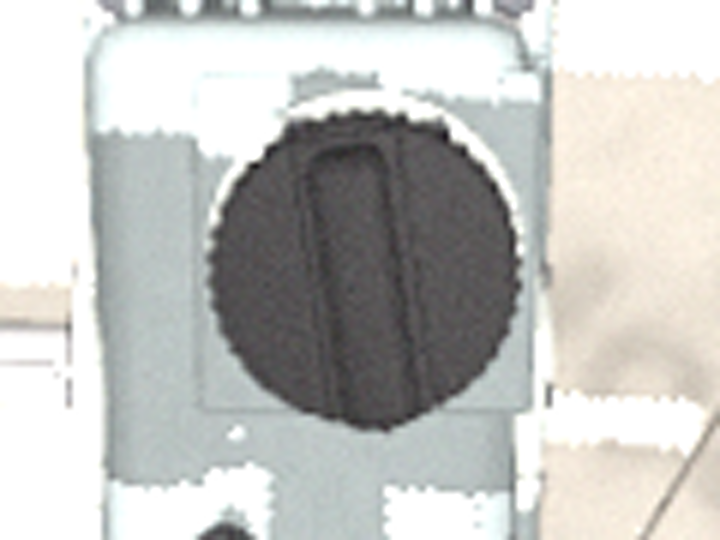

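View pics/c22.png

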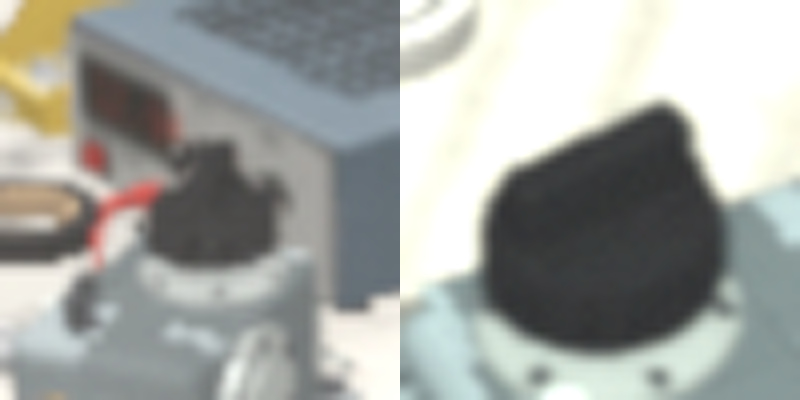

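```bash
python3 -c "
from h import *
s=load('w12');f=lambda P:np.array(P,float)/6+[222-.4,134-.4]
p=onz(s,f([(347,150),(378,405)]),.1437);print(p,p.mean(0),np.degrees(np.arctan2(*(p[0]-p[1])[1::-1])))
# skirt top outline extents
q=onz(s,f([(212,262),(520,262)]),.1215);print(q.mean(0),np.linalg.norm(q[1]-q[0]))
m=np.zeros((420,560),np.uint8);m[148:212,252:315]=s['img'][148:212,252:315].max(2)<70
e=cv2.fitEllipse(max(cv2.findContours(m,0,1)[0],key=cv2.contourArea).astype(np.float32));print(e,onz(s,[e[0]],.113))
b0,b1=load('b0') if 0 else load('side0'),load('b12')
d=cv2.absdiff(load('side0')['img'],b1['img']).max(2)
for n,P in(('mug',(294,160)),('bearing',(207,248)),('spl',(345,290)),('sps',(322,230))): print(n,d[P[1]-12:P[1]+12,P[0]-8:P[0]+8].mean())
"
```

```text
[[0.58362289 0.30503988 0.1437    ]
 [0.54643654 0.2788796  0.1437    ]] [0.56502971 0.29195974 0.1437    ] 35.12605209604716
[0.56475968 0.29118439 0.1215    ] 0.05768192940199262
((282.41082763671875, 178.42457580566406), (50.50246810913086, 51.811710357666016), 179.0064697265625) [[0.56218811 0.2900401  0.113     ]]
mug 8.807291666666666
bearing 21.403645833333332
spl 20.091145833333332
sps 80.47395833333333
```

View pics/b12.png

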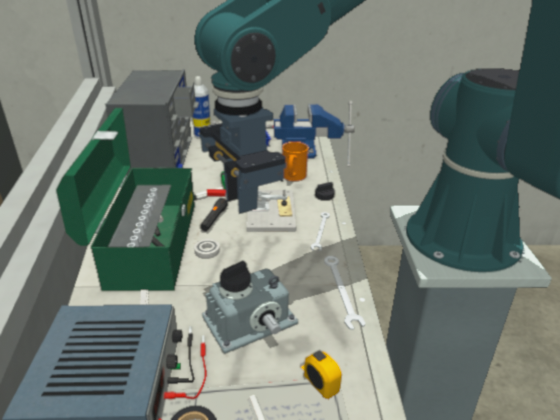

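The side view shows the mug (294,160), bearing (207,248) and spanners (345,290) and (322,230) where they were at the start. Only the arm's shadow has moved. The cap is seated on the reducer at (236,283) and the arm is clear of it.

```bash
python3 -c "
from cell import manip
print(manip.get_state()['dq'].round(4));print(manip.sign_off())"
```

```text
[-0.0002  0.0055  0.0022  0.0008 -0.0004 -0.0002]
the job is handed in; nothing more can be done
None
```

The filler cap is screwed fully home on the neck and released, and the job is handed in at about 15.5 s of the 48 s allowed. I took the cap farther from the base (0.53 m; the other was 0.40 m). No verdict came back, so this rests on my own checks.

- **Set down:** I gripped the bar and lowered the cap until it touched at about 7.4 mm below the rim, which is in the range for resting on the thread tops.
- **Backward turn:** Turned backward with loose fingers, it dropped about 5 mm into the thread starts and met the pads.
- **Forward turn:** It screwed in until a firm stop at 1.4 N·m, hard enough to force the fingers apart.
- **Final position:** The bar ended at 35.1°, against 35.3° worked out for home. The fitted cap outline centre is within about 1 mm of the neck axis. It looked level in both outer views, but I did not measure the tilt.
- **Depth:** I did not measure the final depth to 1 mm. It rests on the angle and the firm stop.
- **Disagreements:** A rougher estimate from the bar ends and skirt edges put the cap centre about 3 mm off. I trusted the outline fit. An image-difference check flagged the short spanner, but the final side view shows only a shadow there.
- **Bystanders:** The mug, bearing and both spanners are where they started in that view.

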